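Put the lock-head solvent dispenser into service

TASK

Carry the white pump dispenser by its bottle (not by its pump head) to the steel plate, stand it upright near the plate's middle and let go. Then unlock the pump by turning its head anticlockwise, seen from above, as far as it goes, and after that press the head right down to its stop and let it spring back up. Leave the dispenser standing there unlocked, and do not disturb the tub, torch, jar and cutters.

Things in the scene. Friction and masses are not known exactly. Their poses are not given: they have to be found in the camera images.
- bottle: White plastic bottle of the dispenser, loose, 0.35 to 0.55 kg: a block 72 mm (its x) by 52 mm (its y), 84 mm tall, with a 30 mm neck to 93 mm. Origin: centre of its underside, z up. Grip across the 52 mm sides, 50 to 84 mm above its foot; the pump head above reaches 124 mm. A small lug (6 x 16 mm) on its shoulder, 19.5 mm from the axis towards +x, reaches 94 mm.
- pump_head: White head on the bottle axis: a block 44 (its x) x 26 (its y) x 18 mm tall, flat sides and top, with a 12 mm spout along its +x reaching 54 mm from the axis. Origin: centre of its underside, 106 mm above the bottle's foot when up. Locked, the spout points along bottle +x; unlocked, 80 degrees anticlockwise of it. Grip across the 26 mm sides, fingertips 97 mm or more above the foot.
- head_top (a point): Centre of the pump head's flat top, where to press; on the bottle's axis, 124 mm above the bottle's foot when up, 115 mm when fully down.
- collar (a joint): Turn of the pump head about the vertical, rad, growing anticlockwise seen from above: 0 = locked (starts at 0 to 0.15), 1.4 = stop, unlocked. Light friction (0.015 N m), stays where it is left; the bottle itself can turn on the plate if forced past the stop. Below about 0.7 the lug blocks pressing.
- stem (a joint): How far the pump head is pressed, m: 0 = up, 0.009 = down on its stop. A spring pushes it up, 3 N at the top and 8 N at the stop.
- plate: Bare steel base plate, fixed to the bench, 180 x 180 mm, 8 mm thick. Origin: centre of its underside, on the bench; x and y along its edges, z up.
- tub: Bystander: white open plastic tub, 90 mm across, 85 mm tall, standing. Origin: centre of its underside.
- torch: Bystander: black torch standing on its 34 mm wide lamp end, 95 mm tall. Origin: centre of its underside.
- jar: Bystander: round amber jar with a white cap, 54 mm across, 95 mm tall, standing. Origin: centre of its underside.
- cutters: Bystander: small side cutters lying flat, about 125 mm long (its x), 30 mm wide, 10 mm high. Origin: near the middle of the underside.
Mind the look-alikes: they are no part of the job. Leave any pink or purple look-alike of the bottle alone.

How it is judged:
By the outcome, as a careful person would: the job done as asked, in the order asked, and still so for the second after the job is handed in, with the robot touching nothing.
It also fails if it takes over 58 s, if anything falls off the work surface, if the arm or the gripper's body presses on something with over 40 N, if the wrist force passes 120 N, or if a joint passes its speed limit or range.

ROBOT

A 7-joint arm with a two-finger parallel gripper is mounted at the origin on the work surface. World frame = base frame: x ahead of the robot, y to its left, z up, the work surface at z = 0. Lengths are in m, angles in rad, forces in N, time in s.
With the tool pointing down it reaches from about 0.425 to 0.925 m from the base axis. Payload 6.8 kg.
Tool frame: the origin (TCP) lies at the very end of the fingers, on their centre line; the grasp point (between the pads) lies 19 mm behind it; z points along the fingers, y is the line along which they close (so a half turn about z gives the same grasp; the last joint's range is limited). The gripper opens to 85 mm and grips with 20 to 120 N. Pads are 22 mm wide; open, the fingers measure 114 mm over their backs; the gripper's body (76 mm by 85 mm) begins 54 mm behind the grasp point. The pads swing forward as they close: fully open they stand 13 mm farther back than shut.
Start: joints at [1.104, 0.477, 0.022, 1.555, -0.011, 1.109, -0.083], TCP at [0.237, -0.632, 0.231] pointing down, gripper open.
Joint ranges: [-2.96, 2.96], [-0.34, 2.1], [-1.41, 1.46], [0.24, 2.44], [-1.37, 4.51], [0.17, 1.92], [-2.96, 2.96]. Speed limits (rad/s): [2.39, 2.39, 3.14, 3.14, 3.14, 3.14, 3.14].

INTERFACE

Orientations are given as a unit quaternion [w, x, y, z].
In Python, from station import bot gives the robot as it stands.
- The arm moves only by the tool jog_arm, never from a script. Its argument "motion" is a list of rows, each a list of 7 numbers: the turn, a rotation vector about the tool's x, y, z in rad, then the shift along the tool's x, y, z in mm, then the finger opening in mm, from 0 to 85.4. A call has 1 to 10 rows; each row is the pose to reach, as a shift and turn from the pose commanded when the call began, along the tool's axes at that moment; what a row does not reach only later rows make up. A row lasts 1/8 s, in which the tool goes at most 62.5 mm and 10.7 degrees, less where a joint would pass 70% of its speed; a pose out of reach is approached as far as the arm can. A call with a gripper value outside its range is refused whole. The fingers move at their own pace and stop on an object; "grip_force" is the grip in N (left out, the last holds). Time passes only in rows, so rows that repeat a pose let the fingers close. It gives the time, the measured TCP pose, the force, the opening and the grip force at its end, in the units of the state.
- bot.get_obs(): the state, without advancing time (a new reading comes with each control period).
- bot.read_camera(name): name is "side" or "top"; returns a dict with "pixels" (400x640x3 uint8, red, green, blue), "camera_matrix" (3x3 intrinsics, pixels), "T" (4x4, takes a point from camera to world coordinates). Camera axes: x right, y down, z forward; pixel columns grow to the right and rows downward; lengths in m; the calibration is good to about 2 mm. A picture is of the moment at which its call begins. There is no depth.
- bot.hand_in(): hands the job in; it is judged then, once.
Trained networks look in a picture, given as the dict that the camera call returned (one of the last four; its "shot" number tells which), for a name from the list of things; names that differ only in an ending like _2 or _b are one class to them, and where a whole thing is asked for, a point or a joint stands for the part that bears it (a point fixed in the world has none). Each returns a list of dicts, best first, with "score" (0 to 1); they miss things now and then, are a little off and sometimes report something else, mostly with a low value. They report only what shows in the picture. A call takes as long as a camera call. They do not tell look-alikes from the thing itself.
- bot.spot_in(thing, picture): "xy" ([column, row] in pixels, amid what is visible of it).
- bot.tip_of(thing, picture): "xy" ([column, row] in pixels: a listed point, or the origin of a listed thing).
The state is a dict: "t": time; "q": joint angles; "joint_vel": joint speeds; "joint_torque": joint torques, N m; "eef_pos": TCP position; "tool_rot": TCP orientation; "contact_force": force on the tool from outside, world axes, zero at the start; "torque": the same for the moment, N m; "gripper_width": opening from 0.0 (shut) to 1.0 (fully open); "grasp_force": force on a finger pad.
Only numpy, scipy, OpenCV 4.12 (cv2) and the standard library are available. Lean on these libraries where they do the work, as an engineer would, in place of code of your own. Each camera call takes 0.05 s, during which the arm holds its last target. There are 200 camera calls.

## Working session

There is one attempt and no reset: what is moved stays moved. The work goes in short steps, Python scripts to look and compute and a tool call to move; the robot and the scene stay as the last step left them, time stands still between calls to the robot, and variables do not carry over. Pictures are saved under pics/ and viewed, at most 10 in all, crops included, and the job is handed in when it is done.

Besides the shell and the picture viewer there is one more tool, called after "Call:" as name(argument=value, ...), one argument or row to a line, values as JSON. jog_arm: Moves the arm, as the interface text tells. Its arguments: {"type":"object","properties":{"motion":{"type":"array"},"grip_force":{"type":"number"}},"required":["motion"]}

```bash
mkdir -p pics; cat > h.py <<'E'
import numpy as np,cv2
from station import bot
def ray(p,uv):
    d=p["T"][:3,:3]@np.linalg.solve(np.array(p["camera_matrix"]),[uv[0],uv[1],1.]);return np.array(p["T"])[:3,3],d
def atz(p,uv,z):
    o,d=ray(p,uv);return (o+d*(z-o[2])/d[2]).round(4)
def proj(p,X):
    T=np.array(p["T"]);c=T[:3,:3].T@(np.array(X)-T[:3,3]);v=np.array(p["camera_matrix"])@c;return v[:2]/v[2]
def tri(a,ua,b,ub):
    o1,d1=ray(a,ua);o2,d2=ray(b,ub);A=np.stack([d1,-d2],1)
    s=np.linalg.lstsq(A,o2-o1,rcond=None)[0];return ((o1+d1*s[0]+o2+d2*s[1])/2).round(4),np.linalg.norm(o1+d1*s[0]-o2-d2*s[1]).round(4)
def shot(n,f):
    p=bot.read_camera(n);p["T"]=np.array(p["T"]);cv2.imwrite(f"pics/{f}.png",p["pixels"][:,:,::-1]);return p
E
python3 - <<'E'
from h import *
t=shot("top","t0");s=shot("side","s0")
for n,p in(("t",t),("s",s)):
  print(n,p["T"].round(3).tolist())
  for k in["bottle","pump_head","head_top","plate","tub","torch","jar","cutters"]:
    print(n,k,[(np.round(r["xy"]).tolist(),round(r["score"],2)) for r in bot.tip_of(k,p)[:3]],[(np.round(r["xy"]).tolist(),round(r["score"],2)) for r in bot.spot_in(k,p)[:3]])
E
```

```text
t [[0.004, -0.994, 0.11, 0.465], [-1.0, -0.003, 0.009, -0.067], [-0.009, -0.11, -0.994, 1.235], [0.0, 0.0, 0.0, 1.0]]
t bottle [([348.0, 261.0], 0.96), ([413.0, 187.0], 0.83), ([450.0, 223.0], 0.83)] [([351.0, 264.0], 0.95), ([454.0, 223.0], 0.85), ([417.0, 268.0], 0.79)]
t pump_head [([420.0, 270.0], 0.85), ([424.0, 183.0], 0.83), ([350.0, 262.0], 0.77)] [([354.0, 263.0], 0.73), ([389.0, 221.0], 0.64), ([426.0, 179.0], 0.54)]
t head_top [([392.0, 224.0], 0.78), ([423.0, 183.0], 0.72), ([467.0, 220.0], 0.62)] [([424.0, 180.0], 0.84), ([425.0, 276.0], 0.73), ([392.0, 221.0], 0.66)]
t plate [([226.0, 236.0], 0.96)] [([227.0, 235.0], 0.94), ([391.0, 224.0], 0.4)]
t tub [([296.0, 151.0], 0.56)] [([292.0, 143.0], 0.8)]
t torch [([231.0, 145.0], 0.61)] [([228.0, 143.0], 0.78)]
t jar [([383.0, 148.0], 0.8)] [([383.0, 145.0], 0.63), ([394.0, 221.0], 0.38)]
t cutters [([293.0, 254.0], 0.77)] [([294.0, 253.0], 0.66)]
s [[-0.858, -0.329, 0.393, 0.223], [-0.513, 0.531, -0.675, 0.551], [0.013, -0.781, -0.624, 0.674], [0.0, 0.0, 0.0, 1.0]]
s bottle [([395.0, 167.0], 0.79), ([386.0, 238.0], 0.76), ([419.0, 198.0], 0.67)] [([389.0, 223.0], 0.94), ([372.0, 184.0], 0.89), ([349.0, 157.0], 0.76)]
s pump_head [([392.0, 204.0], 0.78), ([401.0, 136.0], 0.7), ([372.0, 167.0], 0.57)] [([403.0, 131.0], 0.78), ([432.0, 164.0], 0.71), ([347.0, 141.0], 0.62)]
s head_top [([432.0, 163.0], 0.68), ([371.0, 164.0], 0.67), ([396.0, 198.0], 0.62)] [([348.0, 136.0], 0.68), ([431.0, 166.0], 0.59), ([395.0, 200.0], 0.56)]
s plate [([285.0, 334.0], 0.92)] [([281.0, 338.0], 0.8)]
s tub [([241.0, 233.0], 0.66)] [([238.0, 216.0], 0.66)]
s torch [([187.0, 272.0], 0.95)] [([181.0, 262.0], 0.9)]
s jar [([300.0, 176.0], 0.96)] [([300.0, 160.0], 0.97)]
s cutters [([355.0, 279.0], 0.96)] [([360.0, 276.0], 0.93), ([372.0, 168.0], 0.45)]
```

```bash
python3 -c "
from h import *
print(bot.get_obs())"
```

```text
{'t': 1.7, 'q': array([ 1.10389947,  0.47698577,  0.02240376,  1.55540123, -0.01150746,
        1.10929092, -0.08309576]), 'joint_vel': array([-0.00023807, -0.00049783,  0.00016303, -0.00213747, -0.00024851,
       -0.00051113, -0.00083732]), 'joint_torque': array([ 2.54545657e-04, -5.96316040e+01,  1.60633832e+00, -2.81539106e+01,
        1.24885800e-02,  1.64928329e-03,  2.22831835e-05]), 'eef_pos': array([ 0.23703812, -0.63203184,  0.23131701]), 'tool_rot': array([1.85166778e-05, 9.83953313e-01, 1.78426110e-01, 1.47084999e-05]), 'contact_force': array([ 0.43082605, -0.49550577, -0.41113675]), 'torque': array([-0.04401012, -0.02979642, -0.00882589]), 'grasp_force': 0.0, 'gripper_width': 1.0007161404292142}
```

View pics/t0.png

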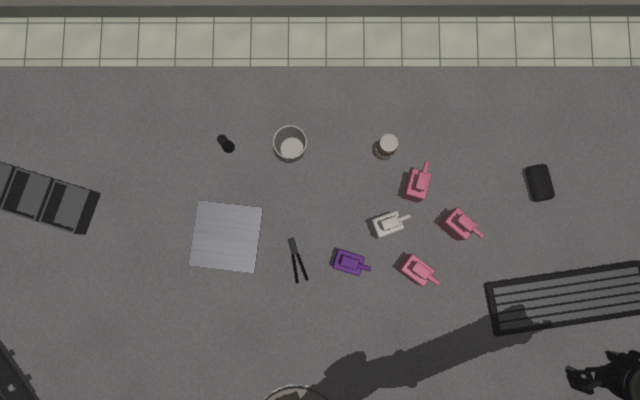

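View pics/s0.png

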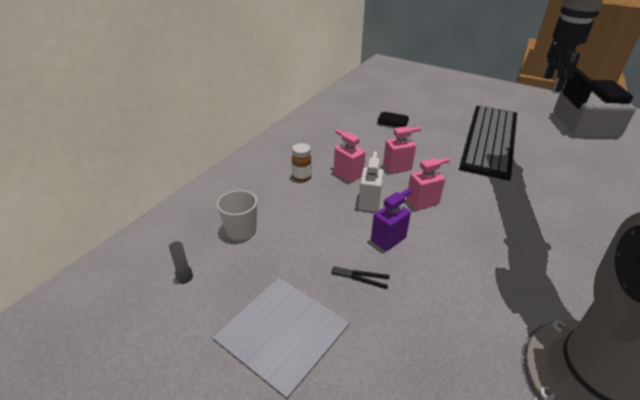

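The white dispenser is at about (389,223) in the top view with its spout towards (409,217), and at about (371,185) in the side view. Purple is at (350,262) and the pink ones are around it. The plate is at (226,236). I'll refine the pose by segmentation.

```bash
python3 - <<'E'
from h import *
t=shot("top","t1");s=shot("side","s1")
for z in(0.008,):print("plate",atz(t,(226,236),z),atz(s,(285,334),0))
g=t["pixels"].astype(int)
# plate edges: bright bluish
m=((g.sum(2)>330)).astype(np.uint8);m[:190]=0;m[:,:180]=0;m[290:]=0;m[:,280:]=0
c=max(cv2.findContours(m,0,1)[0],key=cv2.contourArea);b=cv2.boxPoints(cv2.minAreaRect(c))
P=[atz(t,x,0.008)[:2] for x in b];print("plate box",P,np.mean(P,0))
print("tri head",tri(t,(392,222),s,(371,164)))
for k,u,v in(("tub",(296,151),(241,233)),("torch",(231,145),(187,272)),("jar",(383,148),(300,176)),("cut",(293,254),(355,279))):print(k,atz(t,u,0),atz(s,v,0))
a=cv2.resize(t["pixels"][195:250,360:430],None,fx=7,fy=7,interpolation=2)
b=cv2.resize(s["pixels"][140:220,340:400],None,fx=5,fy=5,interpolation=2)
o=np.zeros((400,800,3),np.uint8);o[:385,:490]=a;o[:400,495:795]=b;cv2.imwrite("pics/c1.png",o[:,:,::-1])
E
```

```text
plate [0.5109 0.1961 0.008 ] [0.5025 0.1976 0.    ]
plate box [array([0.4263, 0.3327]), array([0.6411, 0.2791]), array([0.5833, 0.0742]), array([0.3709, 0.1312])] [0.5054 0.2043]
tri head (array([ 0.5452, -0.2395,  0.1132]), np.float64(0.0038))
tub [0.7494 0.0079 0.    ] [0.7456 0.0284 0.    ]
torch [0.7662 0.1906 0.    ] [0.7654 0.1822 0.    ]
jar [ 0.7585 -0.2354  0.    ] [ 0.7548 -0.2383  0.    ]
cut [0.4629 0.0133 0.    ] [0.4527 0.0129 0.    ]
```

View pics/c1.png

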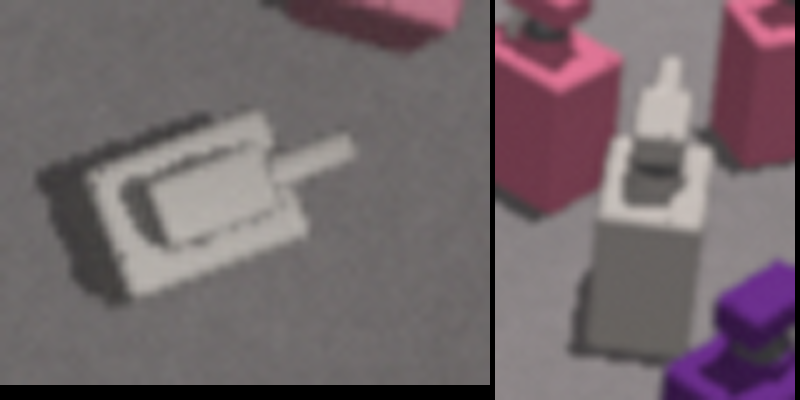

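The crop shows the white bottle's shoulder quad at crop corners (93,175), (265,115), (305,230), (130,297). The head top is at (150,185), (262,150), (278,210), (170,250), with the spout tip at (350,145).

```bash
python3 - <<'E'
from h import *
t=shot("top","t2");s=shot("side","s2")
f=lambda c:[(x+.5)/7-.5+d for x,d in zip(c,(360,195))]
for nm,z,C in(("bot",.084,[(93,175),(265,115),(305,230),(130,297)]),("head",.124,[(150,185),(262,150),(278,210),(170,250)])):
  P=np.array([atz(t,f(c),z)[:2] for c in C]);d=P[1]+P[2]-P[0]-P[3];w=P[0]+P[1]-P[2]-P[3]
  print(nm,P.mean(0),"len",np.linalg.norm(d)/2,np.linalg.norm(w)/2,"yaw",np.arctan2(d[1],d[0]),"yaw_w",np.arctan2(w[1],w[0])-np.pi/2)
print("spout",atz(t,f((350,145)),.115))
g=lambda c:[(x+.5)/5-.5+d for x,d in zip((c[0]-495,c[1]),(340,140))]
print("side shoulder near corners",atz(s,g((597,220)),.084),atz(s,g((705,226)),.084),atz(s,g((585,350)),0),atz(s,g((690,355)),0))
# plate edges by gradient/color
for p,uv in((t,(226,236)),(t,(226,280)),(s,(285,334)),(s,(200,370))):print(p["pixels"][uv[1],uv[0]])
k=t["pixels"].astype(int);m=((k[:,:,2]-k[:,:,0]>6)).astype(np.uint8);m=cv2.morphologyEx(m,cv2.MORPH_OPEN,np.ones((5,5)));m[:180]=0;m[:,:150]=0
c=max(cv2.findContours(m,0,1)[0],key=cv2.contourArea);r=cv2.minAreaRect(c);P=np.array([atz(t,x,.008)[:2] for x in cv2.boxPoints(r)]);print(r,P,P.mean(0),np.linalg.norm(P[0]-P[1]))
from scipy.spatial.transform import Rotation as R
q=bot.get_obs()["tool_rot"];M=R.from_quat(q,scalar_first=True).as_matrix();print(M.round(3))
E
```

```text
bot [ 0.54105 -0.2342 ] len 0.06776813410445948 0.045355705264056925 yaw -1.2182431929847202 yaw_w -1.2685690934691412
head [ 0.540325 -0.23435 ] len 0.04112702882533577 0.022878210157265377 yaw -1.240203250084274 yaw_w -1.3009023539335876
spout [ 0.5603 -0.2839  0.115 ]
side shoulder near corners [ 0.5497 -0.1896  0.084 ] [ 0.5037 -0.2125  0.084 ] [ 0.5514 -0.1926  0.    ] [ 0.5045 -0.217   0.    ]
[136 136 142]
[114 110 111]
[157 154 161]
[139 133 134]
((349.9499816894531, 262.6499938964844), (32.57145690917969, 20.238574981689453), 18.434947967529297) [[ 0.4282 -0.0911]
 [ 0.4799 -0.1084]
 [ 0.4525 -0.1919]
 [ 0.4011 -0.1743]] [ 0.440425 -0.141425] 0.05451770354664617
[[ 0.936  0.351 -0.   ]
 [ 0.351 -0.936 -0.   ]
 [-0.    -0.    -1.   ]]
```

Call:
jog_arm(
  motion=[
    [0,0,-0.18,48,-30,0,80],
    [0,0,-0.36,96,-60,0,80],
    [0,0,-0.54,144,-90,0,80],
    [0,0,-0.72,192,-120,0,80],
    [0,0,-0.9,240,-150,0,80],
    [0,0,-1.08,290,-182,0,80],
    [0,0,-1.26,340,-213,0,80],
    [0,0,-1.44,384,-241,0,80],
    [0,0,-1.58,424,-266,0,80],
    [0,0,-1.58,424,-266,0,80],
  ],
  grip_force=50,
)

```text
t: 3.15
eef_pos: [0.5432, -0.2293, 0.2317]
tool_rot: [0.0, 0.562, 0.827, 0.001]
contact_force: [-0.3, -0.8, 0.5]
gripper_width: 0.933
grasp_force: 0.0
```

Call:
jog_arm(
  motion=[
    [0,0,0,0,0,40,80],
    [0,0,0,0,0,80,80],
    [0,0,0,0,0,80,80],
    [0,0,0,0,0,80,80],
  ],
)

```text
t: 3.65
eef_pos: [0.5412, -0.2349, 0.1527]
tool_rot: [0.001, 0.566, 0.824, 0.0]
contact_force: [-0.5, -0.6, -0.2]
gripper_width: 0.939
grasp_force: 0.0
```

```bash
python3 - <<'E'
from h import *
s=shot("side","s3");t=shot("top","t3");print(bot.get_obs()["eef_pos"])
o=np.zeros((480,800,3),np.uint8);o[:,:480]=cv2.resize(s["pixels"][120:240,310:430],None,fx=4,fy=4,interpolation=2)
o[:320,480:]=cv2.resize(t["pixels"][185:265,350:430],None,fx=4,fy=4,interpolation=2);cv2.imwrite("pics/c3.png",o[:,:,::-1])
E
```

```text
[ 0.54181257 -0.23476838  0.15333246]
```

View pics/c3.png

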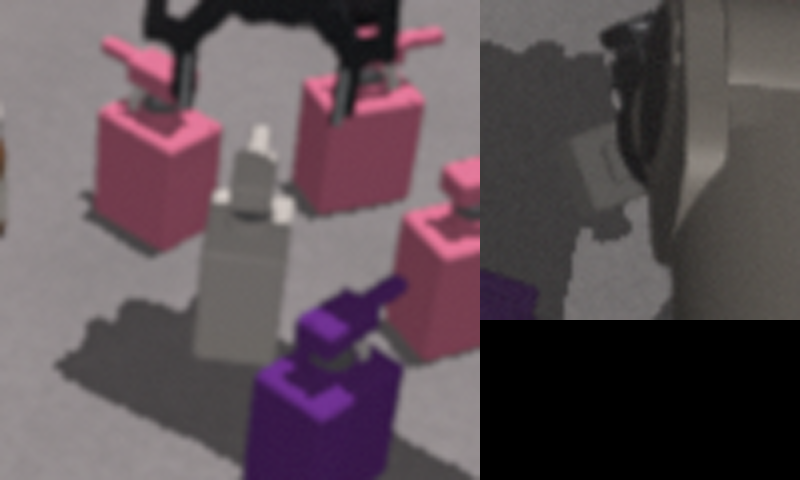

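The fingers straddle the white head symmetrically, with tips at (185,100) and (342,122) around the head at (262,150). Next I descend and grip.

Call:
jog_arm(
  motion=[
    [0,0,0,0,0,30,80],
    [0,0,0,0,0,60,80],
    [0,0,0,0,0,85,80],
    [0,0,0,0,0,95,80],
    [0,0,0,0,0,95,80],
    [0,0,0,0,0,95,40],
    [0,0,0,0,0,95,40],
    [0,0,0,0,0,95,40],
    [0,0,0,0,0,95,40],
    [0,0,0,0,0,95,40],
  ],
  grip_force=50,
)

```text
t: 5.0
eef_pos: [0.5414, -0.2346, 0.0578]
tool_rot: [0.001, 0.566, 0.824, 0.0]
contact_force: [-1.8, -0.2, 6.0]
gripper_width: 0.598
grasp_force: 54.1
```

Call:
jog_arm(
  motion=[
    [0,0,0,0,0,-15,40],
    [0,0,0,0,0,-45,40],
    [0,0,0,0,0,-85,40],
    [0,0,0,0,0,-125,40],
    [0,0,0,0,0,-150,40],
    [0,0,0,0,0,-150,40],
  ],
)

```text
t: 5.75
eef_pos: [0.5416, -0.2343, 0.2086]
tool_rot: [0.002, 0.566, 0.825, 0.0]
contact_force: [0.2, -0.5, -5.9]
gripper_width: 0.601
grasp_force: 54.1
```

```bash
python3 - <<'E'
from h import *
s=shot("side","s4");o=bot.get_obs();print(o["eef_pos"],o["q"],o["contact_force"])
from scipy.spatial.transform import Rotation as R
M=R.from_quat(o["tool_rot"],scalar_first=True).as_matrix();print(M.round(3),M.T@(np.array([.507,.2,o["eef_pos"][2]])-o["eef_pos"]))
t=shot("top","t4")
# plate: bright pixels near, both views
for p,c,z in((t,(226,236),.008),(s,(285,334),.008)):
  g=cv2.GaussianBlur(p["pixels"],(3,3),0).astype(int);ref=g[c[1],c[0]]
  m=((g.sum(2)>ref.sum()-35)&(g[:,:,2]-g[:,:,0]>1)).astype(np.uint8);m=cv2.morphologyEx(m,cv2.MORPH_OPEN,np.ones((3,3)))
  n,l=cv2.connectedComponents(m);k=(l==l[c[1],c[0]]).astype(np.uint8)
  cc=max(cv2.findContours(k,0,1)[0],key=cv2.contourArea);h=cv2.convexHull(cc);q=cv2.approxPolyDP(h,6,True)[:,0]
  P=np.array([atz(p,x,z)[:2] for x in q]);print(q.tolist(),P.tolist(),P.mean(0))
o=np.zeros((480,800,3),np.uint8);o[:400,:640]=s["pixels"];cv2.imwrite("pics/c4.png",s["pixels"][:,:,::-1])
E
```

```text
[ 0.54040923 -0.23404907  0.20662823] [ 0.65991409  0.39952471 -0.45918498  1.76873733  0.20414828  1.01977423
  0.49259373] [ 0.01392979  0.41962422 -5.11213398]
[[-0.36   0.933  0.001]
 [ 0.933  0.36  -0.   ]
 [-0.001  0.    -1.   ]] [ 4.17013654e-01  1.24957319e-01 -2.21578222e-04]
[[199, 202], [260, 209], [253, 272], [190, 263]] [[0.604, 0.273], [0.5852, 0.1047], [0.4141, 0.1204], [0.4374, 0.2919]] [0.510175 0.1975  ]
[[277, 279], [346, 321], [287, 394], [216, 338]] [[0.5875, 0.1036], [0.4174, 0.1192], [0.4331, 0.2913], [0.6006, 0.2733]] [0.50965 0.19685]
```

View pics/c4.png

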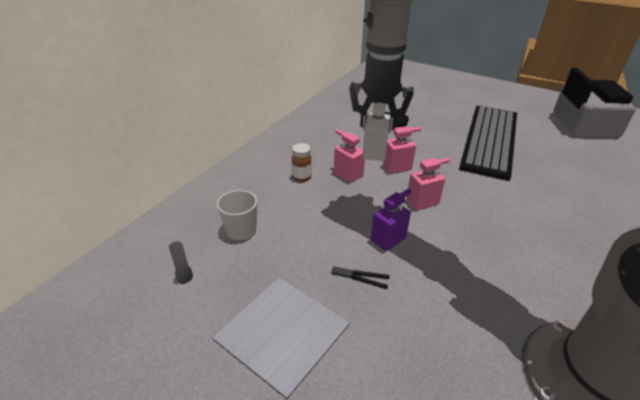

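The bottle is held and clear, and the neighbours are untouched. The plate corners agree in both views, giving a centre of (0.510, 0.197). I carry it over.

Call:
jog_arm(
  motion=[
    [0,0,0,20,6,0,40],
    [0,0,0,65,20,0,40],
    [0,0,0,115,35,0,40],
    [0,0,0,165,51,0,40],
    [0,0,0,215,66,0,40],
    [0,0,0,265,82,0,40],
    [0,0,0,315,97,0,40],
    [0,0,0,365,113,0,40],
    [0,0,0,400,123,0,40],
    [0,0,0,413,127,0,40],
  ],
)

```text
t: 7.1
eef_pos: [0.5082, 0.2007, 0.2053]
tool_rot: [-0.001, 0.564, 0.826, -0.0]
contact_force: [-0.1, 0.5, -5.3]
gripper_width: 0.599
grasp_force: 54.0
```

Call:
jog_arm(
  motion=[
    [0,0,0,0,0,25,40],
    [0,0,0,0,0,60,40],
    [0,0,0,0,0,95,40],
    [0,0,0,0,0,115,40],
    [0,0,0,0,0,125,40],
    [0,0,0,0,0,128,40],
    [0,0,0,0,0,130,40],
    [0,0,0,0,0,130,40],
  ],
)

```text
t: 8.1
eef_pos: [0.5111, 0.1971, 0.077]
tool_rot: [0.0, 0.566, 0.825, 0.001]
contact_force: [0.6, -0.8, -5.4]
gripper_width: 0.599
grasp_force: 53.8
```

Call:
jog_arm(
  motion=[
    [0,0,0,0,0,3,40],
    [0,0,0,0,0,6,40],
    [0,0,0,0,0,9,40],
    [0,0,0,0,0,9.5,40],
    [0,0,0,0,0,9.5,40],
  ],
)

```text
t: 8.72
eef_pos: [0.5106, 0.197, 0.0667]
tool_rot: [-0.0, 0.566, 0.825, -0.0]
contact_force: [-0.4, 0.8, -5.1]
gripper_width: 0.6
grasp_force: 53.9
```

Call:
jog_arm(
  motion=[
    [0,0,0,0,0,1,40],
    [0,0,0,0,0,1.5,40],
    [0,0,0,0,0,1.5,40],
  ],
)

```text
t: 9.1
eef_pos: [0.5107, 0.1971, 0.0658]
tool_rot: [0.0, 0.566, 0.825, 0.0]
contact_force: [-2.3, -1.2, 2.7]
gripper_width: 0.596
grasp_force: 54.8
```

Contact: the load is off the tool. I open, then rise.

Call:
jog_arm(
  motion=[
    [0,0,0,0,0,0,60],
    [0,0,0,0,0,0,75],
    [0,0,0,0,0,0,80],
    [0,0,0,0,0,0,80],
    [0,0,0,0,0,-20,80],
    [0,0,0,0,0,-50,80],
    [0,0,0,0,0,-90,80],
    [0,0,0,0,0,-110,80],
    [0,0,0,0,0,-110,80],
  ],
)

```text
t: 10.22
eef_pos: [0.5118, 0.1977, 0.1781]
tool_rot: [0.001, 0.566, 0.825, 0.002]
contact_force: [-0.2, 0.8, 0.3]
gripper_width: 0.936
grasp_force: 0.0
```

```bash
python3 - <<'E'
from h import *
s=shot("side","s5");o=bot.get_obs();print(o["eef_pos"],o["q"],o["contact_force"])
r=bot.tip_of("head_top",s);print([(x["xy"],x["score"]) for x in r[:4]])
print("expected head_top px",proj(s,[.5107,.1971,.132]))
u,v=proj(s,[.51,.197,.1]).astype(int);print(u,v)
cv2.imwrite("pics/c5.png",cv2.resize(s["pixels"][v-90:v+90,u-90:u+90],None,fx=3,fy=3,interpolation=2)[:,:,::-1])
E
```

```text
[0.5109995  0.19712696 0.17654496] [ 0.01845353  0.39760589 -0.62405359  1.88524161  0.28381479  0.94519858
 -0.36836923] [ 0.7706744  -0.26579469 -0.0436969 ]
[([401.4, 129.6], 0.74), ([431.7, 163.8], 0.73), ([349.1, 136.5], 0.6), ([277.1, 285.3], 0.58)]
expected head_top px [277.78958342 285.2550879 ]
279 297
```

View pics/c5.png

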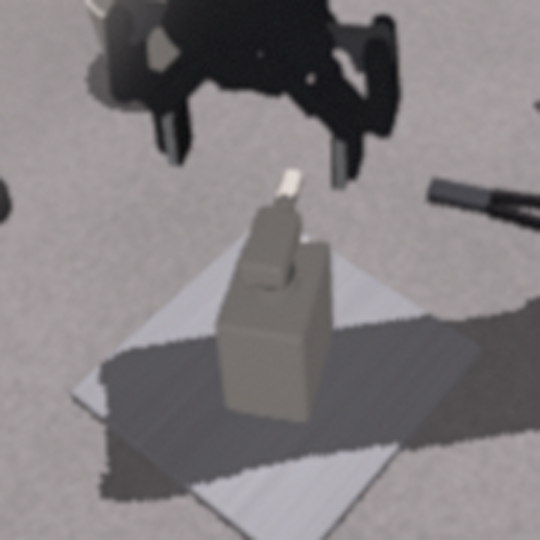

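The bottle stands mid-plate, the head top matches the expected pixel to within 1 px, and the fingers line up with the head. I go down and grip the head.

Call:
jog_arm(
  motion=[
    [0,0,0,0,0,20,50],
    [0,0,0,0,0,45,50],
    [0,0,0,0,0,62,50],
    [0,0,0,0,0,67,50],
    [0,0,0,0,0,67,50],
    [0,0,0,0,0,67,30],
    [0,0,0,0,0,67,20],
    [0,0,0,0,0,67,20],
    [0,0,0,0,0,67,20],
  ],
  grip_force=25,
)

```text
t: 11.45
eef_pos: [0.5108, 0.1971, 0.1087]
tool_rot: [0.0, 0.566, 0.825, 0.0]
contact_force: [-1.5, -0.2, 2.9]
gripper_width: 0.3
grasp_force: 29.0
```

Call:
jog_arm(
  motion=[
    [0,0,-0.1,0,0,0,20],
    [0,0,-0.25,0,0,0,20],
    [0,0,-0.4,0,0,0,20],
    [0,0,-0.55,0,0,0,20],
    [0,0,-0.7,0,0,0,20],
    [0,0,-0.85,0,0,0,20],
    [0,0,-1.0,0,0,0,20],
    [0,0,-1.15,0,0,0,20],
    [0,0,-1.25,0,0,0,20],
    [0,0,-1.3,0,0,0,20],
  ],
)

```text
t: 12.7
eef_pos: [0.5104, 0.1963, 0.1082]
tool_rot: [-0.0, -0.049, 0.999, -0.0]
contact_force: [-1.5, -2.2, 2.8]
gripper_width: 0.298
grasp_force: 29.0
```

```bash
python3 - <<'E'
from h import *
o=bot.get_obs();print(o["eef_pos"],o["q"],o["contact_force"],o["torque"],2*np.arctan2(o["tool_rot"][2],o["tool_rot"][1]))
E
```

```text
[0.51039144 0.19630087 0.1081934 ] [ 0.19430905  0.58016867 -0.88207983  1.92580167  0.5679608   0.90650973
  0.69521512] [-1.50309647 -2.17991489  2.77057306] [-0.32818817  0.427435   -0.02855172] 3.240337371735148
```

Call:
jog_arm(
  motion=[
    [0,0,-0.04,0,0,0,20],
    [0,0,-0.08,0,0,0,20],
    [0,0,-0.11,0,0,0,20],
    [0,0,-0.11,0,0,0,20],
  ],
)

```text
t: 13.2
eef_pos: [0.5108, 0.1966, 0.1083]
tool_rot: [0.0, -0.103, 0.995, -0.0]
contact_force: [-0.7, -3.3, 4.3]
gripper_width: 0.299
grasp_force: 29.0
```

```bash
python3 - <<'E'
from h import *
o=bot.get_obs();print(o["eef_pos"],o["contact_force"],o["torque"],2*np.arctan2(o["tool_rot"][2],o["tool_rot"][1]))
E
```

```text
[0.51082399 0.1965747  0.10829467] [-0.67001193 -3.25430214  4.32343274] [-0.72897824  0.24515986  0.00658703] 3.3486026458488576
```

Call:
jog_arm(
  motion=[
    [0,0,-0.03,0,0,0,20],
    [0,0,-0.06,0,0,0,20],
    [0,0,-0.06,0,0,0,20],
  ],
)

```text
t: 13.58
eef_pos: [0.5114, 0.1976, 0.1087]
tool_rot: [0.001, -0.133, 0.991, 0.001]
contact_force: [2.7, -1.0, 3.2]
gripper_width: 0.298
grasp_force: 29.0
```

```bash
python3 - <<'E'
from h import *
o=bot.get_obs();print(o["eef_pos"],o["contact_force"],o["torque"],2*np.arctan2(o["tool_rot"][2],o["tool_rot"][1]))
E
```

```text
[0.51137769 0.19760198 0.10871577] [ 2.71017834 -0.96656895  3.23739428] [-0.23344262 -0.62083045  0.04772794] 3.4093622422082586
```

Call:
jog_arm(
  motion=[
    [0,0,0,0,0,0,30],
    [0,0,0,0,0,0,45],
    [0,0,0,0,0,0,50],
    [0,0,0,0,0,-15,50],
    [0,0,0,0,0,-45,50],
    [0,0,0,0,0,-75,50],
    [0,0,0,0,0,-75,0],
    [0,0,0,0,0,-75,0],
  ],
)

```text
t: 14.58
eef_pos: [0.5104, 0.1967, 0.1833]
tool_rot: [0.0, -0.133, 0.991, -0.0]
contact_force: [-0.1, 0.2, -1.3]
gripper_width: 0.168
grasp_force: 0.0
```

```bash
python3 - <<'E'
from h import *
s=shot("side","s6");o=bot.get_obs();print(o["eef_pos"],o["gripper_width"],o["contact_force"],o["torque"])
r=bot.tip_of("head_top",s);print([(x["xy"],x["score"]) for x in r[:4]])
B=np.array([.5107,.1971,.008])
for a in(1.4,1.3):
  y=-1.2+a;c=np.array([np.cos(y),np.sin(y),0]);print(a,"spout tip px",proj(s,B+.054*c+[0,0,.115]))
A=cv2.imread("pics/s5.png")[:,:,::-1]
o=np.zeros((480,800,3),np.uint8);f=lambda i:cv2.resize(i[240:350,235:335],(400,440),interpolation=2)
o[:440,:400]=f(A);o[:440,400:]=f(s["pixels"]);cv2.imwrite("pics/c6.png",o[:,:,::-1])
E
```

```text
[0.51013441 0.19654126 0.18283401] 0.07845693710685248 [-0.72869636 -0.3086132  -0.51898696] [-0.00884478  0.00022029 -0.05978117]
[([275.6, 287.4], 0.7), ([427.6, 162.9], 0.65), ([401.0, 130.0], 0.65), ([350.8, 135.7], 0.57)]
1.4 spout tip px [248.99480467 280.18433799]
1.3 spout tip px [250.58971603 277.93485097]
```

View pics/c6.png

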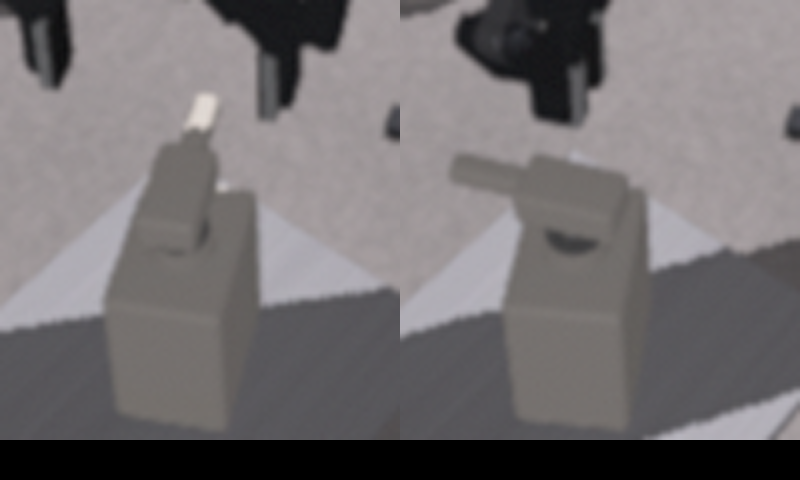

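The head is turned to its stop: the spout tip is at about (248,282) against (249,280) predicted, and the bottle nudged a hair at the stop. I press with the fingers shut.

Call:
jog_arm(
  motion=[
    [0,0,0,0,0,20,0],
    [0,0,0,0,0,38,0],
    [0,0,0,0,0,46,0],
    [0,0,0,0,0,50,0],
    [0,0,0,0,0,54,0],
    [0,0,0,0,0,57,0],
    [0,0,0,0,0,58,0],
    [0,0,0,0,0,58,0],
  ],
)

```text
t: 15.68
eef_pos: [0.5107, 0.1972, 0.126]
tool_rot: [0.0, -0.133, 0.991, -0.0]
contact_force: [-2.8, -1.3, 6.1]
gripper_width: 0.004
grasp_force: 3.0
```

Call:
jog_arm(
  motion=[
    [0,0,0,0,0,1.5,0],
    [0,0,0,0,0,3,0],
    [0,0,0,0,0,4,0],
    [0,0,0,0,0,4,0],
  ],
)

```text
t: 16.18
eef_pos: [0.5112, 0.1976, 0.1232]
tool_rot: [0.001, -0.133, 0.991, -0.0]
contact_force: [-4.1, -2.0, 14.2]
gripper_width: 0.0
grasp_force: 7.5
```

Call:
jog_arm(
  motion=[
    [0,0,0,0,0,0.7,0],
    [0,0,0,0,0,1,0],
    [0,0,0,0,0,1,0],
  ],
)

```text
t: 16.55
eef_pos: [0.5117, 0.1978, 0.1231]
tool_rot: [0.002, -0.133, 0.991, -0.0]
contact_force: [-5.3, -4.6, 23.3]
gripper_width: -0.002
grasp_force: 11.2
```

The force rises steeply with no further travel, so the head is on its stop. I rise slowly.

Call:
jog_arm(
  motion=[
    [0,0,0,0,0,-3,0],
    [0,0,0,0,0,-7,0],
    [0,0,0,0,0,-12,0],
    [0,0,0,0,0,-20,0],
    [0,0,0,0,0,-50,0],
    [0,0,0,0,0,-100,0],
    [0,0,0,0,0,-120,0],
    [0,0,0,0,0,-120,0],
  ],
)

```text
t: 17.55
eef_pos: [0.5114, 0.1972, 0.2415]
tool_rot: [0.001, -0.133, 0.991, 0.0]
contact_force: [-0.4, 0.2, 0.2]
gripper_width: -0.002
grasp_force: 0.0
```

```bash
python3 - <<'E'
from h import *
s=shot("side","s7");o=bot.get_obs();print(o["eef_pos"],o["contact_force"])
cv2.imwrite("pics/c7.png",s["pixels"][:,:,::-1])
A=cv2.imread("pics/s6.png")[:,:,::-1]
o=np.zeros((440,800,3),np.uint8);f=lambda i:cv2.resize(i[240:350,235:335],(400,440),interpolation=2)
o[:440,:400]=f(A);o[:440,400:]=f(s["pixels"]);cv2.imwrite("pics/c8.png",o[:,:,::-1])
E
```

```text
[0.51063049 0.19653771 0.24001827] [-0.02863812 -0.24099132  0.41346767]
```

View pics/c7.png

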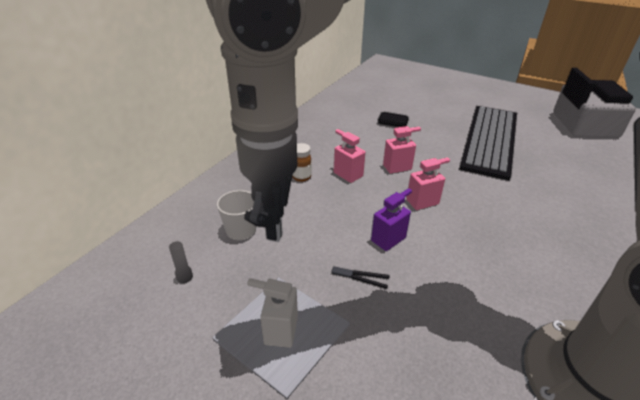

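View pics/c8.png

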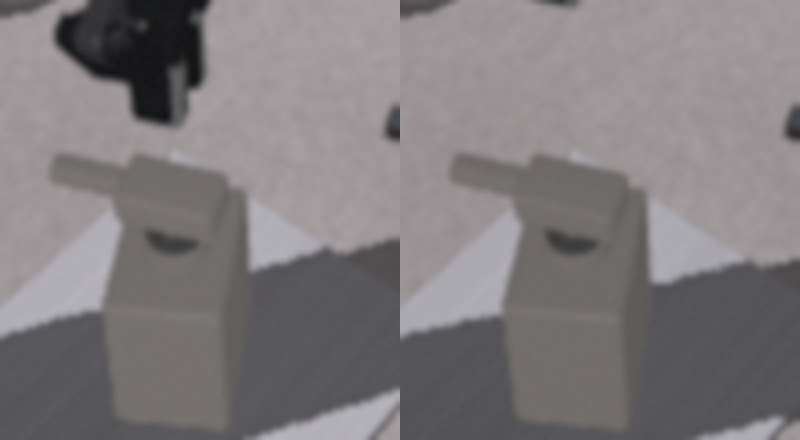

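The head has sprung back to its earlier height and is still unlocked, with the spout at about (248,282). The bottle is mid-plate and the bystanders have not moved.

```bash
python3 -c "
from station import bot
print(bot.hand_in())"
```

```text
the job is handed in; nothing more can be done
None
```

I stood the white dispenser upright mid-plate, turned its head to the unlocked stop, pressed it fully down and let it spring back, left the tub, torch, jar and cutters undisturbed, and handed the job in at about 17.6 s; the result was not reported back.

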